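# Stack the stud tubes on the V-cradle carriage, chock each layer and slide it home

## Task

Put the tag stud tubes away: draw the cradle carriage out from under the overhanging shelf, lay a tube centred in each of its two V-cradles and chock that layer with a grey frame set squarely over it, then lay any tubes that are left in the V-cradles on top of that frame and set the second frame squarely on top of all (even if no tube was left for the upper layer). Then slide the loaded carriage gently all the way home under the shelf, leaving the other things on the shelf where they are. There may be two, three or four tubes.

Things in the scene. Friction and masses are not known exactly. Their poses are not given: they have to be found in the camera images.
- tube1_center (a point): stud tube, steel with yellow end caps, 32 mm in diameter, 140 mm long, 250 g; starts lying on a dark green drip mat 3 mm thick (axis 19 mm above the shelf). This point is its centre; x runs along its axis (either way round; it may be rolled to any angle about x). None if absent
- tube2_center (a point): stud tube, steel with blue end caps, 32 mm in diameter, 140 mm long, 250 g; starts lying on a dark green drip mat 3 mm thick (axis 19 mm above the shelf). This point is its centre; x runs along its axis (either way round; it may be rolled to any angle about x). None if absent
- tube3_center (a point): stud tube, steel with red end caps, 32 mm in diameter, 140 mm long, 250 g; starts lying on a dark green drip mat 3 mm thick (axis 19 mm above the shelf). This point is its centre; x runs along its axis (either way round; it may be rolled to any angle about x). None if absent
- tube4_center (a point): stud tube, steel with green end caps, 32 mm in diameter, 140 mm long, 250 g; starts lying on a dark green drip mat 3 mm thick (axis 19 mm above the shelf). This point is its centre; x runs along its axis (either way round; it may be rolled to any angle about x). None if absent
- frame1_grip (a point): grey polymer chock frame, 139 (x) x 110 (y) x 89 mm high, 450 g, on its feet; frame2 is identical and either suits either layer. Along its middle, in y, runs an upright orange rib to hold it by: 16 mm thick (x), 50 mm long, 56 to 89 mm above the feet. This point: in the rib at mid-length, 74 mm above the bottom of the feet; z up. Half a turn about z makes no difference
- frame2_grip (a point): chock frame identical to frame1. Two cross rails, 45 mm either side of the middle in y, have at 50 mm either side of the rib (x) an inverted V below, dropping over a lower tube, and a 90-degree V above to carry an upper tube along y. Its feet, 48 mm wide (x) and 20 mm thick under the rails, stand between the tubes on the layer below, with or without tubes there
- carriage (a joint): how far the cradle carriage is drawn out from under the overhanging shelf, m: 0 = home, 0.19 = fully out; it slides with about 4 N of friction and stays where it is left
- pull_bar (a point): middle of the blue pull bar at the outer end of the carriage's tongue: 80 mm long (x), 12 mm thick (y), 14 mm high, its middle 55 mm above the shelf, free at both sides. Drawing out moves it along its own -y, going home along +y. When home, the edge of the overhanging shelf is 90 mm from it towards +y
- seat_low_a (a point): where the centre of a tube lies when at rest in the lower V-cradle at -x (moves with the carriage); the tube lies along y of this point. 49 mm above the shelf. The 90-degree V's are on two rails 16 mm thick, 45 mm either side of the middle in y, 29 mm from the deck to the tube's axis; the room between the rails is free for fingers
- seat_low_b (a point): where the centre of a tube lies when at rest in the lower V-cradle at +x (moves with the carriage); the tube lies along y of this point. 49 mm above the shelf. The 90-degree V's are on two rails 16 mm thick, 45 mm either side of the middle in y, 29 mm from the deck to the tube's axis; the room between the rails is free for fingers
- seat_up_a (a point): where the centre of a tube lies when at rest in the upper V-cradle at -x (moves with the carriage); the tube lies along y of this point. 58 mm above the lower seat; the V is the top of the chock frame that stands over the lower layer
- seat_up_b (a point): where the centre of a tube lies when at rest in the upper V-cradle at +x (moves with the carriage); the tube lies along y of this point. 58 mm above the lower seat; the V is the top of the chock frame that stands over the lower layer
- tier_low (a point): where the grip point of a chock frame lies when its feet stand on the carriage's two rails (26 mm above the shelf), between and over the two lower tubes, with its x and y along those of this point. Its V's then have about 2 mm of play over the tubes
- tier_up (a point): where the grip point of the second chock frame lies when its feet stand on the first frame (58 mm above tier_low)
- bay: fixed storage bay at the left. Origin: on the shelf under the middle of the carriage's cradles when home; same directions as the carriage (which slides out along -y). Its white overhanging board begins 75 mm to the -y side, is 210 mm wide (x), underside 190 mm and top 206 mm up, with cartons on it up to 266 mm; cheeks 95 mm either side in x. The full stack clears it by 17 mm
- hoof_block: bystander: blue rubber hoof block, 70 x 120 x 36 mm; leave it alone
- nozzle: bystander: bent brass dosing nozzle lying flat, about 130 mm long, 22 mm high; leave it alone
- saucer: bystander: white ceramic saucer, 130 mm across; leave it alone
- whetstone: bystander: grey whetstone, 150 x 50 x 24 mm; leave it alone
- marker_can: bystander: red marker spray can standing upright, 54 mm across, 150 mm tall; leave it alone
- tag_pliers: bystander: red-handled tag pliers lying flat, about 180 mm long; leave it alone
Not all that is in view belongs to the job. Leave any orange look-alike of the part that bears tube3_center alone.

How it is judged:
By the outcome, as a careful person would: the job done as asked, in the order asked, and still so for the second after the job is handed in, with the robot touching nothing.
Of tube1, tube2, tube3, tube4 only 2 to 4 are there at a start; the rules pass over those that are not, and their reading is None.
At some moment in a run one of frame1, frame2 may be knocked a few centimetres aside while the robot is not near it.
Once in a run the grip may slacken for a moment while it holds something.
It also fails if it takes over 210 s, if anything falls off the work surface, if the arm or the gripper's body presses on something with over 40 N, if the wrist force passes 120 N, or if a joint passes its speed limit or range.

## Robot

A 7-joint arm with a two-finger parallel gripper is mounted at the origin on the work surface. World frame = base frame: x ahead of the robot, y to its left, z up, the work surface at z = 0. Lengths are in m, angles in degrees, forces in N, time in s.
With the tool pointing down it reaches from about 0.425 to 0.875 m from the base axis. Payload 9.9 kg.
Tool frame: the origin (TCP) lies midway between the tips of the shut fingers; the grasp point (between the pads) lies 19 mm behind it (manip.grip_depth is the distance from the TCP to the grasp point, in m); z points along the fingers, y is the line along which they close (so a half turn about z gives the same grasp; the last joint's range is limited). The gripper opens to 85 mm and grips with 20 to 120 N. Pads are 22 mm wide; open, the fingers measure 114 mm over their backs; the gripper's body (76 mm by 85 mm) begins 54 mm behind the grasp point. The pads swing forward as they close: fully open they stand 13 mm farther back than shut.
Start: joints at [-74.874, 32.985, 1.427, 82.34, -0.859, 64.687, -3.237], TCP at [0.23, 0.635, 0.231] pointing down, gripper open.
Joint ranges: [-157.87, 157.87], [-19.46, 123.44], [-87.15, 90], [11.01, 140.99], [-62.26, 242.26], [9.8, 113.94], [-161.44, 161.44]. Speed limits (degrees/s): [127.2, 127.2, 172.46, 172.46, 180, 180, 180].

## Interface

Orientations are given as a 3x3 rotation matrix whose columns are the frame's x, y, z axes.
In Python, from station import manip gives the robot as it stands. Calls block until the motion is done:
- manip.move_to(position, orientation): joint-space move of the TCP to a pose.
- manip.line_to(position, frame=None, vel=0.15, f_stop=None): straight line of the TCP; frame=None keeps the orientation; vel is the mean speed in m/s. With f_stop (N) it stops when the force on the tool has changed by that much, and returns True; else False.
- manip.move_j(angles): joint-space move.
- manip.set_gripper(opening, squeeze=None): opening from 0.0 (shut) to 1.0 (fully open); squeeze is the grip in N (None keeps the last); returns when the fingers have stopped.
- manip.hold(seconds).
- manip.solve_ik(position, orientation): joint angles nearest the present ones, or None.
- manip.camera(name): name is "side" or "top" or "wrist"; returns the picture (480x640x3 uint8, blue, green, red); there is no depth.
- manip.camera_params(name): a dict with "vfov" (degrees; the focal length in pixels is half the picture's height over the tangent of half this angle, whatever the lens; pixels are square), "cx", "cy" (the principal point, pixels), "world_from_camera" (4x4, takes a point from camera to world coordinates). Camera axes: x right, y down, z forward; pixel columns grow to the right and rows downward; lengths in m; the calibration is good to about 2 mm. The wrist camera is an equidistant fisheye: a pixel r from the principal point sees the ray r / f radians off the axis. A picture is of the moment at which its call begins: read the wrist's pose just before it. camera_params takes no time and is no camera call; for the wrist camera it gives the pose at the moment of the call.
A pose or a line that the arm cannot do raises manip.PlanningError and nothing moves.
- manip.finish_job(): hands the job in; it is judged then, once.
Trained networks look in the newest picture that a camera, given by its name, has taken for a name from the list of things; names that differ only in an ending like _2 or _b are one class to them, and where a whole thing is asked for, a point or a joint stands for the part that bears it (a point fixed in the world has none). Each returns a list of dicts, best first, with "p" (0 to 1); they miss things now and then, are a little off and sometimes report something else, mostly with a low value. They report only what shows in the picture. A call takes as long as a camera call. They do not tell look-alikes from the thing itself.
- manip.find_in(camera, label): "rect" ([left, top, right, bottom] as shares, 0 to 1, of the picture: columns of its width, rows of its height, round what is visible of it).
- manip.trace(camera, label): "mask" (480x640 bool, what is visible of it) and "rect" ([left, top, right, bottom] as shares, 0 to 1, of the picture: columns of its width, rows of its height, round what is visible of it).
Readings, each from a call of its own:
- manip.read_clock(): time.
- manip.read_joint_positions(): joint angles.
- manip.read_joint_vel(): joint speeds.
- manip.read_joint_efforts(): joint torques, N m.
- manip.read_position(): TCP position.
- manip.read_tool_rot(): TCP orientation.
- manip.read_force(): force on the tool from outside, world axes, zero at the start.
- manip.read_moment(): the same for the moment, N m.
- manip.read_gripper_width(): opening from 0.0 (shut) to 1.0 (fully open).
- manip.read_grip_force(): force on a finger pad.
Only numpy, scipy, OpenCV 4.12 (cv2) and the standard library are available. Lean on these libraries where they do the work, as an engineer would, in place of code of your own. Each camera call takes 0.05 s, during which the arm holds its last target. There are 200 camera calls.

## Working session

There is one attempt and no reset: what is moved stays moved. The work goes in short steps, each a Python script; the robot and the scene stay as the last script left them, time stands still between calls to the robot, and variables do not carry over. Pictures are saved under pics/ and viewed, at most 14 in all, crops included, and the job is handed in when it is done.

```bash
ls; mkdir -p pics; python3 - <<'E'
from station import manip
import cv2,numpy as np
for n in("top","side"):
    im=manip.camera(n); cv2.imwrite(f"pics/{n}0.png",im)
    p=manip.camera_params(n); print(n,p["vfov"],p["cx"],p["cy"],np.round(p["world_from_camera"],4).tolist())
print(manip.read_clock(), manip.grip_depth)
E
```

```text
pics
top 46.42540339950078 319.9814907694994 231.9204411273972 [[0.0124, -0.9967, 0.0804, 0.4482], [-0.9999, -0.013, -0.0069, -0.0205], [0.0079, -0.0803, -0.9967, 1.5006], [0.0, 0.0, 0.0, 1.0]]
side 49.86141428354871 311.921553460386 250.91140507108102 [[0.1628, 0.9351, -0.3149, 0.9565], [0.9866, -0.1525, 0.0573, -0.092], [0.0056, -0.32, -0.9474, 1.3114], [0.0, 0.0, 0.0, 1.0]]
0.1 0.0187
```

View pics/top0.png

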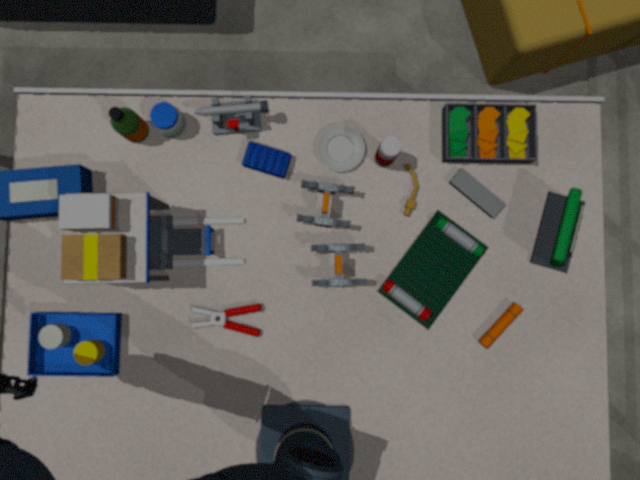

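View pics/side0.png

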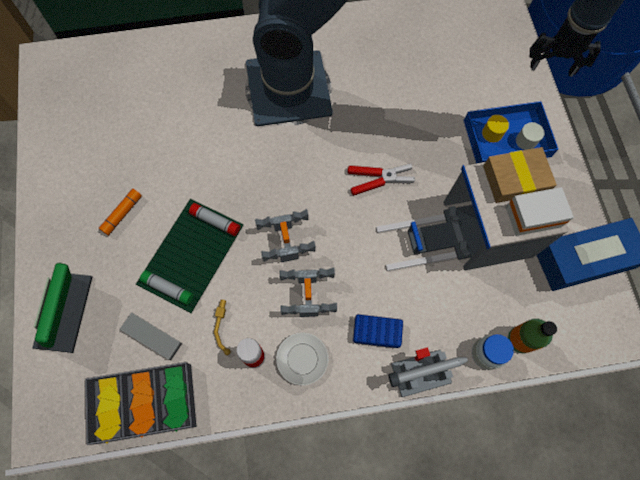

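Top view: red-capped tube3 is on the mat at (407,299) and green-capped tube4 at (460,235). The bare orange bar at (500,325) is the look-alike, off the mat. The frames' ribs are at (326,203) and (339,263), the pull bar is at (208,241), and the board edge is at x≈149. I see only two tubes, with no yellow or blue caps on the mat.

```bash
cat > h.py <<'E'
from station import manip
import cv2, numpy as np
def params(n):
    p=manip.camera_params(n); return dict(n=n,f=240/np.tan(np.radians(p["vfov"]/2)),c=np.array([p["cx"],p["cy"]]),T=np.array(p["world_from_camera"]))
def rays(P,px):
    d=(np.atleast_2d(px).astype(float)-P["c"])/P["f"]
    if P["n"]=="wrist":
        r=np.linalg.norm(d,axis=1,keepdims=True); s=np.where(r>1e-9,np.sin(r)/np.maximum(r,1e-9),1)
        v=np.hstack([d*s,np.cos(r)])
    else: v=np.hstack([d,np.ones((len(d),1))])
    return v@P["T"][:3,:3].T
def unproj(P,px,z):
    v=rays(P,px); o=P["T"][:3,3]; return (o+v*((z-o[2])/v[:,2:3]))[:,:2]
def proj(P,X):
    q=(np.atleast_2d(X)-P["T"][:3,3])@P["T"][:3,:3]
    if P["n"]=="wrist":
        r=np.linalg.norm(q[:,:2],axis=1,keepdims=True); th=np.arctan2(r,q[:,2:3]); return P["c"]+P["f"]*q[:,:2]/np.maximum(r,1e-9)*th
    return P["c"]+P["f"]*q[:,:2]/q[:,2:3]
def snap(n,name=None):
    P=params(n); im=manip.camera(n)
    if name: cv2.imwrite(f"pics/{name}.png",im)
    return P,im
def ortho(P,im,c,w,h,z,res=0.001,yaw=0):
    """metric rectified view of plane z: image right=-y rotated by yaw, up=+x; c centre"""
    nx,ny=int(w/res),int(h/res)
    u,v=np.meshgrid((np.arange(nx)-nx/2+.5)*res,(np.arange(ny)-ny/2+.5)*res)
    X=-v;Y=-u; co,s=np.cos(yaw),np.sin(yaw)
    W=np.stack([c[0]+co*X-s*Y,c[1]+s*X+co*Y,np.full_like(X,z)],-1).reshape(-1,3)
    m=proj(P,W).astype(np.float32).reshape(ny,nx,2)
    return cv2.remap(im,m[...,0],m[...,1],cv2.INTER_LINEAR)
def down(yaw):
    """tool z down, tool y (closing) at angle yaw (rad) from world x"""
    y=np.array([np.cos(yaw),np.sin(yaw),0]); z=np.array([0,0,-1.]); return np.column_stack([np.cross(y,z),y,z])
E
python3 - <<'E'
from h import *
print("tool",np.round(manip.read_tool_rot(),3).tolist()); W=params("wrist"); print("wrist f,c",W["f"],W["c"],np.round(W["T"],3).tolist())
t=dict(bar=((208,241),(415,236),.062),ribA=((326,203),(308,288),.089),ribB=((339,263),(284,230),.089),red=((407,299),(214,219),.035),green=((460,235),(165,287),.035))
for k,(a,b,z) in t.items(): print(k,unproj(params("top"),a,z).round(3),unproj(params("side"),b,z).round(3))
print("edge",unproj(params("top"),[(149,195),(149,282)],.206).round(3))
for k in("pull_bar","frame1_grip","tube3_center","tube4_center","tube1_center"):
  for c in("top",): print(k,[(round(d["p"],2),(np.array(d["rect"])*[640,480,640,480]).round().tolist()) for d in manip.find_in(c,k)][:3])
E
```

```text
tool [[-0.94, 0.341, -0.0], [0.341, 0.94, -0.001], [-0.0, -0.002, -1.0]]
wrist f,c 371.64829954431775 [319.30716578 237.17602278] [[0.34, 0.902, 0.267, 0.162], [0.94, -0.326, -0.099, 0.659], [-0.002, 0.285, -0.959, 0.372], [0.0, 0.0, 0.0, 1.0]]
bar [[0.537 0.257]] [[0.544 0.253]]
ribA [[ 0.636 -0.045]] [[ 0.643 -0.043]]
ribB [[ 0.484 -0.079]] [[ 0.484 -0.079]]
red [[ 0.394 -0.26 ]] [[ 0.402 -0.258]]
green [[ 0.563 -0.399]] [[ 0.568 -0.4  ]]
edge [[0.634 0.37 ]
 [0.432 0.362]]
pull_bar [(0.73, [151.0, 214.0, 214.0, 271.0])]
frame1_grip [(0.82, [294.0, 176.0, 355.0, 228.0])]
tube3_center [(0.88, [381.0, 280.0, 428.0, 319.0]), (0.77, [478.0, 305.0, 525.0, 348.0])]
tube4_center [(0.61, [435.0, 216.0, 483.0, 254.0]), (0.61, [148.0, 211.0, 215.0, 270.0]), (0.4, [189.0, 306.0, 261.0, 337.0])]
tube1_center []
```

```bash
python3 - <<'E'
from h import *
p=manip.read_position(); manip.line_to([p[0],p[1],0.45])
manip.move_to([0.55,0.22,0.42],down(np.pi/2)); manip.line_to([0.55,0.22,0.30])
manip.hold(0.2)
P,im=snap("wrist","w1"); print(P["T"].round(3).tolist())
o=ortho(P,im,(0.54,0.26),.30,.28,.062,.0005); cv2.imwrite("pics/o1.png",o)
print(manip.read_clock(),np.round(manip.read_joint_positions(),1))
E
```

```text
[[-0.0, 0.958, 0.286, 0.478], [1.0, 0.001, -0.0, 0.22], [-0.0, 0.286, -0.958, 0.442], [0.0, 0.0, 0.0, 1.0]]
5.0583 [-33.8  23.1  11.4  89.5  -4.8  67.8  68.5]
```

View pics/w1.png

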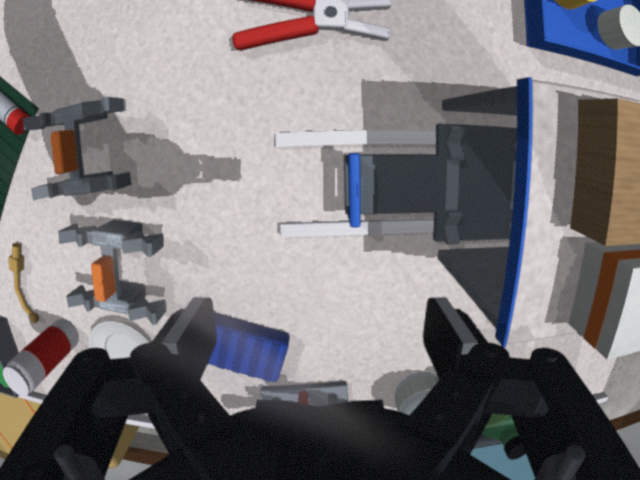

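View pics/o1.png

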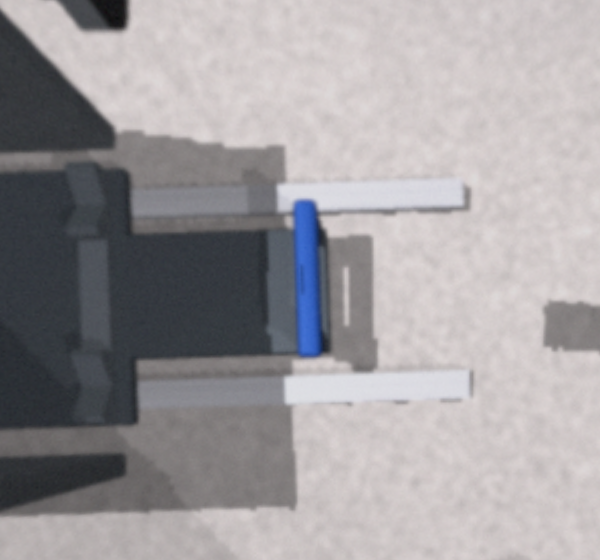

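The ortho view shows the blue bar at (308,278), 78 mm long as expected, with slight yaw. The guide rails and tongue are consistent with it. Next I fit the bar and board edge exactly, then grip and draw.

```bash
cat >> h.py <<'E'
def hsvmask(im,lo,hi):
    return cv2.inRange(cv2.cvtColor(im,cv2.COLOR_BGR2HSV),np.array(lo),np.array(hi))
def blobrect(P,im,c,w,h,z,lo,hi,res=.0005,yaw0=0):
    """largest colour blob in rectified plane z: centre xy, long-axis angle (mod pi), long, short"""
    o=ortho(P,im,c,w,h,z,res); m=hsvmask(o,lo,hi)
    n,l,s,_=cv2.connectedComponentsWithStats(m); i=1+np.argmax(s[1:,4])
    ys,xs=np.nonzero(l==i); X=c[0]-(ys-o.shape[0]/2+.5)*res; Y=c[1]-(xs-o.shape[1]/2+.5)*res
    (cx,cy),(a,b),_=r=cv2.minAreaRect(((np.c_[X,Y]-c)*1e4).astype(np.float32)); B=cv2.boxPoints(r)
    e=[B[1]-B[0],B[2]-B[1]]; e=max(e,key=np.linalg.norm)
    return np.array([cx,cy])/1e4+c, np.arctan2(e[1],e[0])%np.pi, max(a,b)/1e4, min(a,b)/1e4
BLUE=((100,120,60),(130,255,255)); ORANGE=((5,120,70),(20,255,255))
E
python3 - <<'E'
from h import *
im=cv2.imread("pics/w1.png"); P=params("wrist")
c,a,l,s=blobrect(P,im,(0.541,0.256),.05,.11,.062,*BLUE); print("bar",c.round(4),np.degrees(a),l,s)
T=params("top"); ti=cv2.imread("pics/top0.png")
for Q,i,n in((P,im,"w"),(T,ti,"t")):
    for z in(.206,): 
        r=blobrect(Q,i,(0.535,0.365),.05,.26,z,*BLUE); print(n,"edge",r[0].round(4),np.degrees(r[1]),r[2:])
# rails edges from ortho
o=ortho(P,im,(0.54,0.20),.10,.14,.02,.0005); m=hsvmask(o,(0,0,215),(180,40,255))
n,l,s,cc=cv2.connectedComponentsWithStats(m)
for i in range(1,n):
    if s[i,4]>800:
        ys,xs=np.nonzero(l==i); vx,vy,*_=cv2.fitLine(np.c_[xs,ys].astype(np.float32),cv2.DIST_HUBER,0,.01,.01).ravel(); print(s[i],np.degrees(np.arctan2(vy,vx)))
E
```

```text
bar [0.5403 0.2559] 1.9414862 0.0772268310546875 0.012916310119628906
w edge [0.5381 0.3643] 1.9091526 (0.2106330078125, 0.013042758178710938)
t edge [0.5358 0.3693] 1.8626211 (0.2071343994140625, 0.0059155715942382815)
[   0    0  174   47 4522] -5.201484
[122  83  40  58 823] -77.9001
[   0  227  159   36 4526] -2.0525653
```

```bash
cat >> h.py <<'E'
YAW=np.radians(1.91); CX=np.array([np.cos(YAW),np.sin(YAW)]); CY=np.array([-np.sin(YAW),np.cos(YAW)])
G=0.0187
E
python3 - <<'E'
from h import *
R=down(np.pi/2+YAW); b=np.array([.5403,.2559])
manip.set_gripper(0.45,60)
manip.line_to([*b,.20],R); 
print("stop",manip.line_to([*b,.057-G],R,vel=.06,f_stop=12), manip.read_position())
manip.set_gripper(0.0,60); print("grip",manip.read_gripper_width(),manip.read_grip_force(),np.round(manip.read_position(),4),np.round(manip.read_force(),1))
p=np.array(manip.read_position())
t=p[:2]-CY*.19
print("stop",manip.line_to([*t,p[2]],R,vel=.06,f_stop=18)); q=np.array(manip.read_position()); print(q.round(4),"moved",(q-p)[:2]@-CY, np.round(manip.read_force(),1),manip.read_gripper_width())
manip.hold(.2)
print(np.round(manip.read_position(),4),np.round(manip.read_force(),1),manip.read_clock())
snap("top","top2"); r=blobrect(*snap("top"),q[:2],.05,.11,.062,*BLUE); print(r)
E
```

```text
stop False [0.54041379 0.25594248 0.03850725]
grip 0.12852046445545115 58.697837591171265 [0.5404 0.2562 0.0386] [-0.9  0.7  4. ]
stop True
[0.5458 0.091  0.0386] moved 0.1652269400177281 [-0.7  1.5  5.7] 0.1288225218309154
[0.5458 0.0911 0.0386] [-0.4  0.8  4.7] 12.2333Traceback (most recent call last):
  File "<stdin>", line 12, in <module>
  File "h.py", line 39, in blobrect
    n,l,s,_=cv2.connectedComponentsWithStats(m); i=1+np.argmax(s[1:,4])
                                                     ~~~~~~~~~^^^^^^^^^
    return _wrapfunc(a, 'argmax', axis=axis, out=out, **kwds)
    return bound(*args, **kwds)
ValueError: attempt to get argmax of an empty sequence
```

```bash
python3 - <<'E'
from h import *
p=np.array(manip.read_position()); R=down(np.pi/2+YAW)
manip.set_gripper(0.45); manip.line_to([*p[:2],.20],R,vel=.2)
m=p[:2]+CY*.165; print("mid",m)
v=[*(m-CY*.09),.30]; manip.line_to(v,R,vel=.2); manip.hold(.2)
P,im=snap("wrist","w2")
print(blobrect(P,im,p[:2],.05,.12,.062,*BLUE), manip.read_clock())
o=ortho(P,im,m,.2,.24,.040,.0004,YAW); cv2.drawMarker(o,(250,300),(0,0,255),0,20); cv2.imwrite("pics/o2.png",o)
for n in("top",):
    r=snap(n,"top2"); print(blobrect(*r,p[:2],.05,.12,.062,*BLUE))
    cv2.imwrite("pics/top2b.png",cv2.resize(r[1][150:350,100:500],(800,400)))
E
```

```text
mid [0.54027692 0.25589926]
(array([0.54575149, 0.09255139]), np.float32(0.030602688), 0.07767789306640625, 0.01334578857421875) 14.7
(array([0.54549101, 0.0922821 ]), np.float32(0.033885326), 0.0751263427734375, 0.015008328247070312)
```

View pics/o2.png

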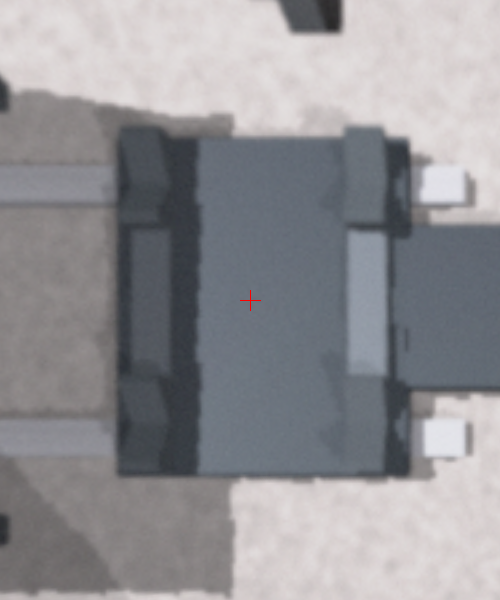

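The cradles are fully out. Rail spacing measures 90 mm, matching the spec, with the middle within 0.5 mm of the point derived from the bar. Now the tubes.

```bash
python3 - <<'E'
from h import *
manip.move_to([.48,-.30,.32],down(np.pi/2)); manip.hold(.2)
P,im=snap("wrist","w3")
for k in("tube3_center","tube4_center","tube1_center","tube2_center"):
    for d in manip.trace("wrist",k)[:3]:
        ys,xs=np.nonzero(d["mask"]); W=unproj(P,np.c_[xs,ys],.019)
        (c0,c1),(a,b),_=r=cv2.minAreaRect((W*1e3).astype(np.float32)); B=cv2.boxPoints(r); e=max([B[1]-B[0],B[2]-B[1]],key=np.linalg.norm)
        print(k,round(d["p"],2),len(xs),"px",xs.mean().round(),ys.mean().round(),"c",round(c0,1),round(c1,1),"size",round(a,1),round(b,1),"ang",np.degrees(np.arctan2(e[1],e[0]))%180)
print(manip.read_clock())
E
```

```text
tube3_center 0.96 3167 px 352.0 119.0 c 395.4 -259.7 size 145.5 32.5 ang 53.333
tube3_center 0.81 2701 px 153.0 77.0 c 332.8 -510.7 size 37.3 145.6 ang 136.75848
tube4_center 0.97 2833 px 239.0 253.0 c 562.7 -401.9 size 147.8 37.9 ang 53.86842
16.9167
```

View pics/w3.png

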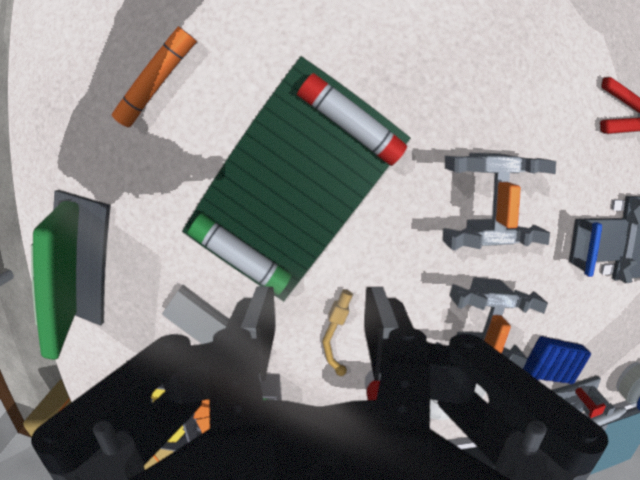

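```bash
python3 - <<'E'
import cv2
im=cv2.imread("pics/w3.png"); cv2.imwrite("pics/c3.png",cv2.resize(im[20:320,100:420],None,fx=1.8,fy=1.8,interpolation=cv2.INTER_CUBIC))
E
```

```text
(no output)
```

View pics/c3.png

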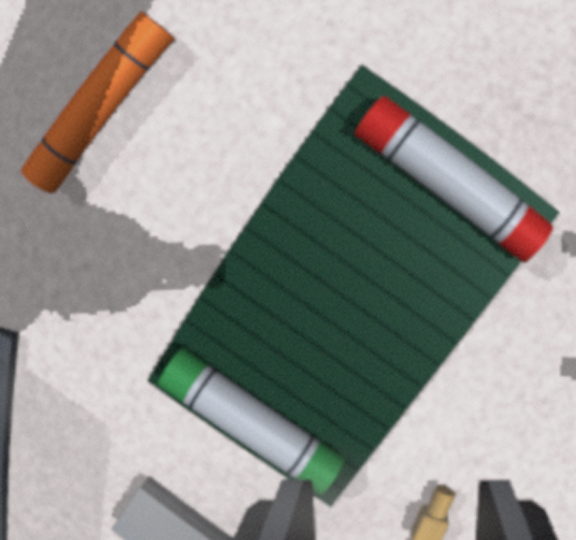

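Candidates for tube3 are the red-capped steel tube at (352,119) on the mat and the plain orange bar at (153,77) off the mat. The crop confirms the red-capped one on the mat is tube3 and the orange one is the look-alike. I grasp red first.

```bash
cat >> h.py <<'E'
MID=np.array([.5403,.2553])
def st(t=""): print(t,"w",round(manip.read_gripper_width(),3),"gf",round(manip.read_grip_force(),1),"F",np.round(manip.read_force(),1),"p",np.round(manip.read_position(),4),"t",round(manip.read_clock(),1))
def grab_tube(c,ang,z=.006):
    R=down(ang); manip.set_gripper(.7,80); manip.move_to([*c,.15],R); manip.line_to([*c,.06],R,vel=.15)
    print("fstop",manip.line_to([*c,z],R,vel=.05,f_stop=12)); manip.set_gripper(0,80); st("gripped")
    manip.line_to([*c,.25],R,vel=.2); manip.hold(.1); st("lifted")
def place_tube(s,zt):
    R=down(YAW); manip.move_to([*s,.25],R); st("above"); manip.line_to([*s,zt+.025],R,vel=.15)
    print("fstop",manip.line_to([*s,zt-.002],R,vel=.03,f_stop=8)); st("down")
E
python3 - <<'E'
from h import *
grab_tube([.3949,-.2604],np.radians(53.3-90)); place_tube(MID-.05*CX,.036)
E
```

```text
fstop False
gripped w 0.358 gf 41.7 F [-0.2  0.3  5.2] p [ 0.3952 -0.2605  0.0064] t 21.1
lifted w 0.35 gf 79.2 F [-0.1 -0.3 -1.9] p [ 0.3944 -0.2601  0.2492] t 22.6
above w 0.347 gf 79.2 F [ 0.3  0.3 -2.1] p [0.4909 0.2521 0.2502] t 24.5
fstop True
down w 0.347 gf 79.1 F [ 3.1  0.5 -0.4] p [0.4912 0.2536 0.0365] t 26.7
```

```bash
python3 - <<'E'
from h import *
manip.hold(.3); st("settled"); manip.set_gripper(.6); p=manip.read_position(); R=down(YAW)
manip.line_to([p[0],p[1],.25],R,vel=.2)
# look at green from nearer
manip.move_to([.52,-.36,.25],down(np.pi/2)); manip.hold(.2); P,im=snap("wrist","w4")
for d in manip.trace("wrist","tube4_center")[:2]:
    ys,xs=np.nonzero(d["mask"]); W=unproj(P,np.c_[xs,ys],.019)
    (c0,c1),(a,b),_=r=cv2.minAreaRect((W*1e3).astype(np.float32)); B=cv2.boxPoints(r); e=max([B[1]-B[0],B[2]-B[1]],key=np.linalg.norm)
    an=np.arctan2(e[1],e[0])%np.pi; dd=np.dot(np.array([c0,c1])-P["T"][:2,3]*1e3,[np.cos(an),np.sin(an)])
    print(round(d["p"],2),"px",xs.mean(),ys.mean(),xs.max(),ys.max(),"c",c0,c1,"size",a,b,"ang",np.degrees(an),"d",dd)
st()
E
```

```text
settled w 0.343 gf 79.2 F [5.6 0.  0.2] p [0.491  0.2536 0.0366] t 27.0
0.56 px 278.65135649690626 240.06663493574487 341 288 c 563.2313232421875 -401.2711181640625 size 147.22557067871094 35.680503845214844 ang 54.473694 d 32.75610972587409
 w 0.599 gf 0.0 F [ 0.  -0.5  0.6] p [ 0.5203 -0.3596  0.25  ] t 31.0
```

```bash
python3 - <<'E'
from h import *
grab_tube([.5624,-.4023],np.radians(54-90)); place_tube(MID+.05*CX+[.0006,0],.036)
manip.hold(.3); st("settled")
E
```

```text
fstop False
gripped w 0.347 gf 78.8 F [-0.2  1.2  5.5] p [ 0.5626 -0.4025  0.0066] t 35.2
lifted w 0.346 gf 79.2 F [ 0.3  0.2 -1.9] p [ 0.5622 -0.4019  0.2487] t 36.7
above w 0.347 gf 79.1 F [ 0.5  0.3 -2.3] p [0.5914 0.2556 0.2502] t 39.0
fstop True
down w 0.345 gf 80.0 F [0.6 0.3 4.3] p [0.5914 0.257  0.0362] t 41.2
settled w 0.349 gf 80.0 F [-0.4  1.   5.7] p [0.5914 0.2569 0.0361] t 41.5
```

```bash
sed -i 's/^MID=.*/MID=np.array([.5414,.2553])/' h.py; python3 - <<'E'
from h import *
manip.set_gripper(.6); p=manip.read_position(); manip.line_to([p[0],p[1],.30],down(YAW),vel=.2)
manip.move_to([.55,.14,.30],down(np.pi/2)); manip.hold(.2); P,im=snap("wrist","w5")
o=ortho(P,im,MID,.2,.24,.049,.0004,YAW); cv2.drawMarker(o,(250,300),(0,0,255),0,20); cv2.imwrite("pics/o5.png",o)
for k in("tube3_center","tube4_center"):
    for d in manip.trace("wrist",k)[:2]:
        ys,xs=np.nonzero(d["mask"]); W=unproj(P,np.c_[xs,ys],.049)
        (c0,c1),(a,b),_=r=cv2.minAreaRect((W*1e3).astype(np.float32)); print(k,round(d["p"],2),c0,c1,a,b,"rel",((np.array([c0,c1])/1e3-MID)@np.c_[CX,CY]).round(4), "cam",P["T"][:3,3].round(3))
for g in((.636,-.045),(.484,-.079)): 
    try: print("rib",blobrect(P,im,g,.12,.12,.089,*ORANGE))
    except Exception as e: print(e)
st()
E
```

```text
tube3_center 0.74 491.6239013671875 255.8873748779297 33.36070251464844 149.00396728515625 rel [-0.0497  0.0022] cam [0.478 0.14  0.441]
tube3_center 0.54 526.5933227539062 193.44692993164062 107.93275451660156 224.41297912597656 rel [-0.0169 -0.0613] cam [0.478 0.14  0.441]
tube4_center 0.58 590.3193359375 259.4697265625 35.77133560180664 149.38624572753906 rel [0.049  0.0025] cam [0.478 0.14  0.441]
rib (array([ 0.6594463 , -0.05613758]), np.float32(2.9669204), 0.04912332763671875, 0.026415371704101562)
rib (array([ 0.48296887, -0.06978396]), np.float32(0.043450892), 0.04817188720703125, 0.0301454345703125)
 w 0.603 gf 0.0 F [-0.6 -0.  -0. ] p [0.55   0.1401 0.2999] t 45.0
```

View pics/o5.png

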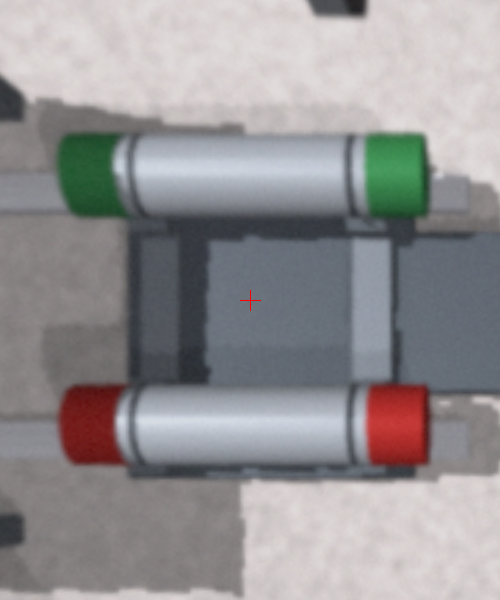

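View pics/w5.png

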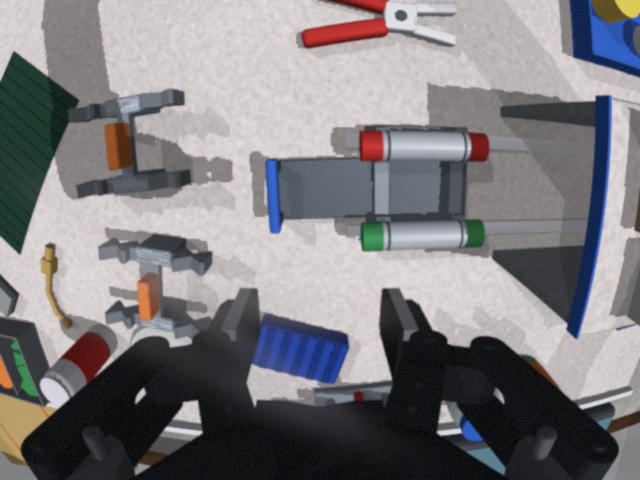

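```bash
python3 - <<'E'
from h import *
manip.move_to([.57,-.06,.34],down(np.pi/2)); manip.hold(.2); P,im=snap("wrist","w6")
print(P["T"][:3,3].round(3))
o=[ortho(P,im,g,.17,.2,.089,.0005) for g in((.636,-.045),(.484,-.079))]
for x in o: cv2.drawMarker(x,(170,200),(0,0,255),0,8)
o=cv2.hconcat(o); cv2.imwrite("pics/o6.png",o)
E
```

```text
[ 0.498 -0.058  0.481]
```

View pics/o6.png

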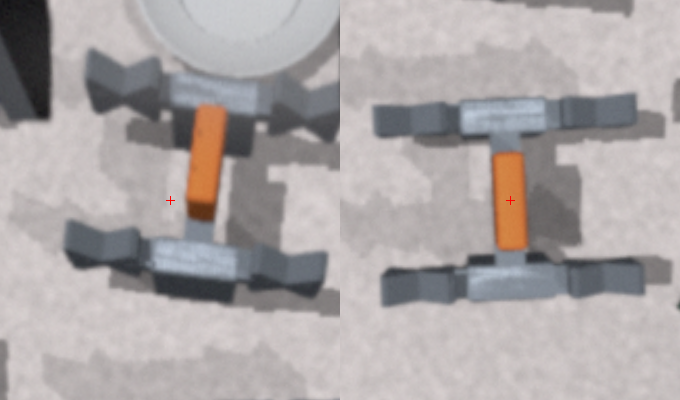

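Frame B's rib (right panel) is at about (.484,-.079). Frame A has been knocked since the first view: it is now at about (.658,-.063) with a different yaw. I use B as the lower chock.

```bash
cat >> h.py <<'E'
def grab_frame(c,ang,z=.0553):
    R=down(ang); manip.set_gripper(.6,100); manip.move_to([*c,.22],R); manip.line_to([*c,.11],R,vel=.15)
    print("fstop",manip.line_to([*c,z],R,vel=.05,f_stop=12)); manip.set_gripper(0,100); st("gripped")
    manip.line_to([*c,.30],R,vel=.15); manip.hold(.1); st("lifted")
def place_frame(s,zt):
    R=down(YAW); manip.move_to([*s,.30],R); manip.hold(.1); st("above"); manip.line_to([*s,zt+.05],R,vel=.15)
    print("fstop",manip.line_to([*s,zt-.002],R,vel=.03,f_stop=7)); manip.hold(.2); st("down")
E
python3 - <<'E'
from h import *
im=cv2.imread("pics/w6.png"); P=params("wrist")
c,a,l,s=blobrect(P,im,(.484,-.079),.08,.1,.089,(5,120,150),(20,255,255)); print(c,np.degrees(a),l,s)
a=a if a<np.pi/2 else a-np.pi
assert np.hypot(*(c-[.484,-.079]))<.006 and .045<l<.054 and abs(np.degrees(a)-2.7)<3
# nominal knocked-aside check already covered by fresh picture
grab_frame(c,a-np.pi/2); place_frame(MID,.0813)
E
```

```text
[ 0.48341543 -0.07930133] 2.2025986 0.04863711242675781 0.015603846740722656
fstop False
gripped w 0.168 gf 97.6 F [-1.3  0.8  6.3] p [ 0.4835 -0.0792  0.0556] t 50.8
lifted w 0.17 gf 97.5 F [ 0.2  0.  -5.1] p [ 0.4832 -0.0792  0.2995] t 52.7
above w 0.177 gf 97.4 F [-0.  -0.3 -3.8] p [0.5418 0.2532 0.3002] t 54.1
fstop True
down w 0.17 gf 99.0 F [-0.7  0.3  6.8] p [0.5413 0.2554 0.0816] t 57.1
```

```bash
python3 - <<'E'
from h import *
manip.set_gripper(.6); p=manip.read_position(); manip.line_to([p[0],p[1],.30],down(YAW),vel=.15); st()
manip.move_to([.60,.235,.30],down(np.pi/2+YAW)); manip.hold(.2); P,im=snap("wrist","w7")
o=ortho(P,im,MID,.2,.24,.115,.0005,YAW); cv2.drawMarker(o,(200,240),(0,0,255),0,14)
try:
    c,a,l,s=blobrect(P,im,MID,.1,.1,.115,(5,120,150),(20,255,255)); print("rib rel",(c-MID)@np.c_[CX,CY],np.degrees(a),l,s,P["T"][:3,3].round(3))
except Exception as e: print(e)
manip.move_to([.68,-.07,.34],down(np.pi/2)); manip.hold(.2); P,im=snap("wrist","w8")
c,a,l,s=blobrect(P,im,(.6585,-.0635),.1,.1,.089,(5,120,150),(20,255,255)); print("A",c,np.degrees(a),l,s,P["T"][:3,3].round(3)); st()
o2=ortho(P,im,c,.2,.24,.089,.0005); cv2.drawMarker(o2,(200,240),(0,0,255),0,14); cv2.imwrite("pics/o7.png",cv2.hconcat([o,o2]))
E
```

```text
w 0.6 gf 0.0 F [-0.4 -0.5 -0.9] p [0.5399 0.2552 0.2992] t 59.1
rib rel [-0.00030318 -0.00073195] 92.16108 0.048324093627929686 0.015291001892089843 [0.528 0.233 0.441]
A [ 0.65995275 -0.06340757] 173.38654 0.04858035888671875 0.014921778869628905 [ 0.608 -0.068  0.481]
 w 0.601 gf 0.0 F [-0.2  0.9 -0.8] p [ 0.6801 -0.0684  0.3399] t 62.1
```

View pics/o7.png

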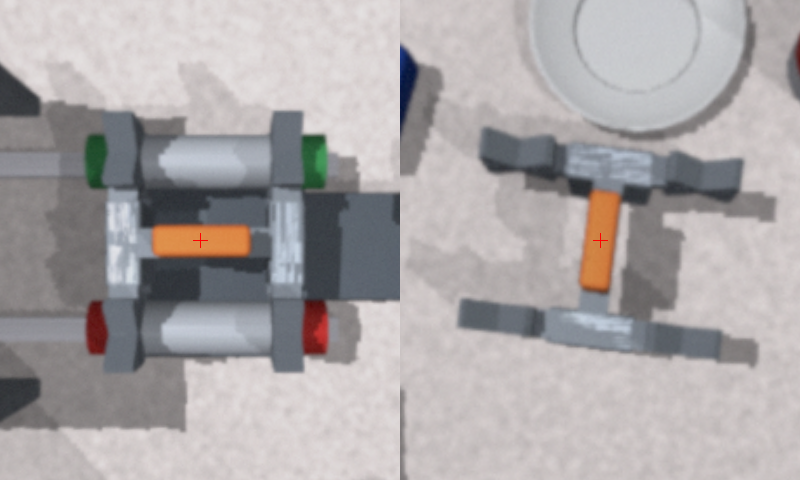

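The left panel shows the lower frame square and centred over both tubes. The right panel shows frame A clear of the saucer. I take it to the upper tier.

```bash
python3 - <<'E'
from h import *
grab_frame(np.array([.6598,-.0634]),np.radians(-6.61-90)); 
place_frame(MID+[-.0002,-.0003],.1393)
E
```

```text
fstop False
gripped w 0.175 gf 98.0 F [-0.9  1.6  4.4] p [ 0.6599 -0.0633  0.0556] t 67.1
lifted w 0.172 gf 97.4 F [-0.4 -0.  -5.3] p [ 0.6597 -0.0632  0.2993] t 69.0
above w 0.174 gf 97.4 F [ 0.9  0.2 -4.3] p [0.5419 0.2533 0.3001] t 70.4
fstop True
down w 0.17 gf 99.0 F [-1.8  0.   6.4] p [0.5412 0.255  0.1396] t 73.0
```

```bash
python3 - <<'E'
from h import *
manip.set_gripper(.6); p=manip.read_position(); manip.line_to([p[0],p[1],.32],down(YAW),vel=.15)
R=down(np.pi/2+YAW)
manip.move_to([.57,.20,.34],R); manip.hold(.2); P,im=snap("wrist","w9")
o=ortho(P,im,MID-CY*.05,.32,.24,.173,.0005,YAW); cv2.imwrite("pics/o9.png",o)
c,a,l,s=blobrect(P,im,MID,.1,.1,.173,(5,120,150),(20,255,255)); print("rib rel",(c-MID)@np.c_[CX,CY],np.degrees(a),l,s,P["T"][:3,3].round(3))
print("bar",blobrect(P,im,(.5458,.0911),.05,.12,.062,*BLUE)); st()
E
```

```text
rib rel [-0.00087922 -0.00058745] 91.8476 0.048539263916015624 0.015137284851074219 [0.498 0.198 0.481]
bar (array([0.54645083, 0.09302962]), np.float32(0.040793687), 0.07724180297851563, 0.013947569274902344)
 w 0.604 gf 0.0 F [-0.   0.1 -0. ] p [0.5699 0.2003 0.3398] t 76.3
```

View pics/o9.png

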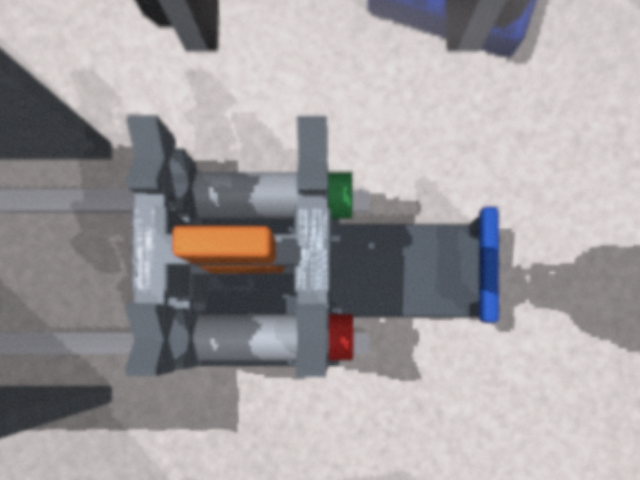

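The second frame sits square on top, within 1 mm, and the bar hasn't moved. Now I slide the carriage home.

```bash
python3 - <<'E'
from h import *
R=down(np.pi/2+YAW); b=np.array([.5458,.0911])
manip.set_gripper(.45,60); manip.move_to([*b,.25],R); manip.line_to([*b,.12],R,vel=.15)
print("fs",manip.line_to([*b,.057-G],R,vel=.05,f_stop=10)); manip.set_gripper(0,60); st("grip")
z=.057-G; p=np.array(manip.read_position())[:2]
print("s1",manip.line_to([*(p+CY*.175),z],R,vel=.05,f_stop=14)); st()
q=np.array(manip.read_position())[:2]
print("s2",manip.line_to([*(p+CY*.196),z],R,vel=.015,f_stop=14)); st()
manip.hold(.3); st("end"); print("moved",(np.array(manip.read_position())[:2]-p)@CY)
E
```

```text
fs False
grip w 0.128 gf 58.7 F [-1.5 -0.6  5.5] p [0.5459 0.0911 0.0386] t 80.4
s1 False
 w 0.128 gf 59.1 F [-1.5 -3.3  5.8] p [0.5402 0.2648 0.0386] t 84.0
s2 True
 w 0.123 gf 59.4 F [-0.8 -0.7  5.6] p [0.5397 0.2807 0.0386] t 85.3
end w 0.128 gf 59.3 F [-0.5 -1.4  5.3] p [0.5397 0.2807 0.0386] t 85.6
moved 0.18976817316920136
```

```bash
python3 - <<'E'
from h import *
R=down(np.pi/2+YAW); manip.set_gripper(.35); p=np.array(manip.read_position()); manip.line_to([*p[:2],.12],R,vel=.06)
q=p[:2]-CY*.12; manip.line_to([*q,.16],R,vel=.15); manip.line_to([*q,.34],R,vel=.2); manip.hold(.2)
P,im=snap("wrist","w10"); print("bar",blobrect(P,im,p[:2],.05,.12,.062,*BLUE)); st()
S,si=snap("side"); T,ti=snap("top")
cv2.imwrite("pics/fin.png",cv2.vconcat([cv2.resize(cv2.hconcat([im[:, :],si]),(800,300)),cv2.resize(ti[60:360,20:420],(400,300)).repeat(1,1) if 0 else cv2.copyMakeBorder(cv2.resize(ti[60:360,20:420],(400,300)),0,0,0,400,0)]))
E
```

```text
bar (array([0.53987638, 0.27889975]), np.float32(0.03123983), 0.0791801025390625, 0.015102001953125)
 w 0.348 gf 0.0 F [ 0.1  0.4 -0. ] p [0.5429 0.1608 0.3393] t 89.7
```

View pics/fin.png

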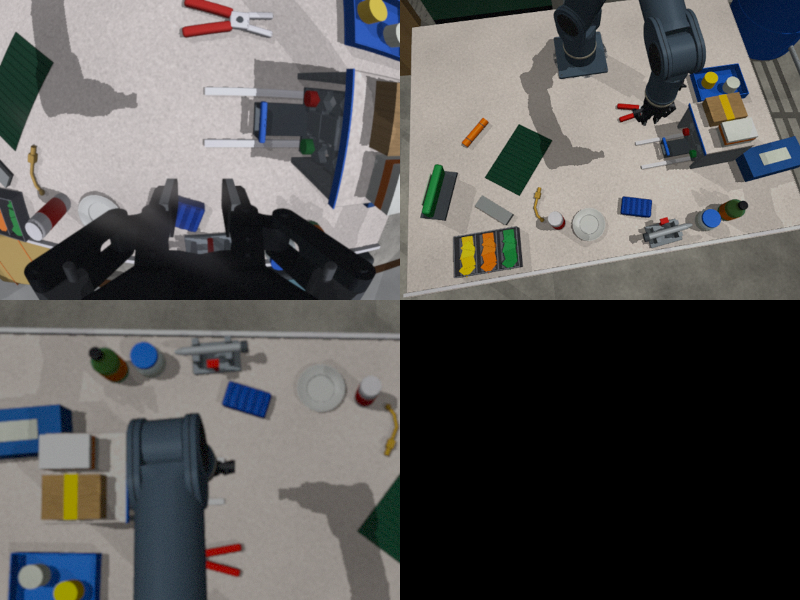

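The stack is home under the shelf, the bar is at the stop after 189.8 mm of travel, and the bystanders are where they started. I'm handing in.

```bash
python3 -c "
from station import manip
print(manip.finish_job())"
```

```text
the job is handed in; nothing more can be done
None
```

I stowed both tubes that were there (red and green) in the lower cradles, set the two frames squarely over them, slid the carriage home to its stop under the shelf, and handed in the job at about 90 s on the robot clock; no verdict came back.

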